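# Bring the date bowl round to the front and shut its lid

## Robot

A 6-joint arm with a two-finger parallel gripper is mounted at the origin on the work surface. World frame = base frame: x ahead of the robot, y to its left, z up, the work surface at z = 0. Lengths are in m, angles in rad, forces in N, time in s.
With the tool pointing down it reaches from about 0.3 to 0.775 m from the base axis. Payload 14.6 kg.
Tool frame: the origin (TCP) lies at the very end of the fingers, on their centre line; the grasp point (between the pads) lies 19 mm behind it; z points along the fingers, x is the direction in which the jaws open and shut, and the axes are right-handed (so a half turn about z gives the same grasp; the last joint's range is limited). The gripper opens to 94 mm and grips with 3 to 60 N. Pads are 16 mm wide; open, the fingers measure 119 mm over their backs; the gripper's body (75 mm by 177 mm) begins 78 mm behind the grasp point.
Start: joints at [1.217, 0.3, 1.521, -0, 1.321, -0.067], TCP at [0.156, 0.528, 0.205] pointing down, gripper open.
Joint ranges: [-3.03, 3.03], [-0.79, 2.21], [0.23, 2.52], [-1.04, 4.18], [0, 3.07], [-2.55, 2.55]. Speed limits (rad/s): [2.22, 2.22, 2.57, 3.14, 3.14, 3.14].

## Interface

Orientations are given as [roll, pitch, yaw] about the fixed x, y, z axes, in that order (R = Rz(yaw) Ry(pitch) Rx(roll)).
In Python, from station import ctrl gives the robot as it stands.
- The arm moves only by the shell command python3 -m inch 'ROWS' [FORCE]. ROWS is JSON, one flat list of numbers, 7 for each row, row after row: the shift along the tool's x, y, z in cm, then the turn, a rotation vector about the tool's x, y, z in rad, then the opening, from 0 (shut) to 1 (fully open). In form: [tx, ty, tz, wx, wy, wz, claw, tx, ty, tz, wx, wy, wz, claw, ...]. A call has 1 to 20 rows; each row shifts and turns the commanded pose from where the row before left it, along the tool's axes as they then stand; what a row does not reach is not made up. A row lasts 1/8 s, in which the tool goes at most 62.5 mm and 10.7 degrees, less where a joint would pass 70% of its speed; a pose out of reach is approached as far as the arm can. A call is refused whole if a number of a shift passes 6.25 or a number of a turn 0.188, either way. A call with a gripper value outside its range is refused whole. The fingers move at their own pace and stop on an object; FORCE is the grip in N (left out, the last holds). Time passes only in rows, so rows that do not move let the fingers close. It gives the time, the measured TCP pose, the force and the opening at its end, in the units of the state.
- ctrl.get_obs(): the state, without advancing time (a new reading comes with each control period).
- ctrl.camera(name): name is "scene" or "side" or "wrist"; returns (picture, depth): 384x512x3 uint8, red, green, blue; 384x512 float32, m along the optical axis (not along the pixel's ray), 0 where there is no reading.
- ctrl.camera_params(name): a dict with "vertical_fov" (degrees; the focal length in pixels is half the picture's height over the tangent of half this angle, whatever the lens; pixels are square), "cx", "cy" (the principal point, pixels), "camera_from_world" (4x4, takes a point from world to camera coordinates); the wrist camera has in their place "mount" (4x4, takes a point from camera to tool coordinates, whose origin is the TCP and whose axes are the tool frame's). Camera axes: x right, y down, z forward; pixel columns grow to the right and rows downward; lengths in m; the calibration is good to about 2 mm. A picture is of the moment at which its call begins: read the wrist's pose just before it. camera_params takes no time and is no camera call.
- ctrl.hand_in(): hands the job in, once; it reports no verdict.
Trained networks look in the newest picture that a camera, given by its name, has taken for a name from the list of things; names that differ only in an ending like _2 or _b are one class to them, and where a whole thing is asked for, a point or a joint stands for the part that bears it (a point fixed in the world has none). Each returns a list of dicts, best first, with "score" (0 to 1); they miss things now and then, are a little off and sometimes report something else, mostly with a low value. They report only what shows in the picture. A call takes as long as a camera call. They do not tell look-alikes from the thing itself.
- ctrl.spot_in(camera, label): "bbox" ([centre column, centre row, width, height] in pixels, round what is visible of it).
- ctrl.place_of(camera, label): "centre" ([column, row] in pixels: a listed point, or the origin of a listed thing).
The state is a dict: "time_s": time; "qpos": joint angles; "joint_vel": joint speeds; "tau": joint torques, N m; "ee_pos": TCP position; "eef_rot": TCP orientation; "force": force on the tool from outside, world axes, zero at the start; "moment": the same for the moment, N m; "grip_width": finger opening in m.
Only numpy, scipy, OpenCV 4.12 (cv2) and the standard library are available. Lean on these libraries where they do the work, as an engineer would, in place of code of your own. Each camera call takes 0.05 s, during which the arm holds its last target. There are 200 camera calls.

## Task

Turn the gold tray by pushing the finger pegs round its rim until the date bowl faces front, lined up with the fixed pointer that sticks out of the foot under the tray, and leave the bowl and its lid alone while you turn. Then push the bowl's open lid down until it is fully shut, with the bowl still facing front. Do not touch the grinder and the cup that ride on the tray, which must stay standing on it, and leave everything beside the turntable where it is.

Things in the scene. Friction and masses are not known exactly. Their poses are not given: they have to be found in the camera images.
- foot: Fixed steel foot of the turntable: disc 180 mm across, 22 mm high, on the shelf (z = 0). Origin: centre of its underside, on the axis about which the tray turns. A flat pointer 22 mm wide, 8 mm thick, with a diamond-shaped end, lies on the shelf along its -x axis out to 198 mm from the axis. It marks the front and points to the robot, up to 0.35 rad off the world's -x.
- front_point (a point): Point on top of the fixed pointer, 120 mm from the turning axis, 8 mm above the shelf.
- tray: Gold-tone aluminium tray, 240 mm across. Origin: centre of its underside, 24 mm above the shelf; top face at 36 mm, lip at its edge to 41 mm. Turns endlessly either way about its z axis and stays where left (friction about 0.12 N m). Six finger pegs stick out of the rim (see first_peg). The date bowl is fixed on it along its -x axis, midway between two pegs.
- bowl_side (a point): Point on the tray's top at its edge (120 mm from the axis) just outside the date bowl, 36 mm above the shelf. The bowl faces front when this point lies straight above the pointer (front_point).
- first_peg (a point): Centre of the ball (18 mm) that ends one finger peg, 165 mm from the turning axis, 58 mm above the shelf, 30 degrees anticlockwise (from above) from the tray's +x. The six pegs are alike, 60 degrees apart: bars 10 mm thick sloping up and out, centre line 38 mm above the shelf at 130 mm from the axis. Between pegs the space is free down to the shelf, but for the pointer.
- bowl: Round clear crystal-style bowl of dates, 84 mm across the mouth, 50 mm high, fixed to the tray. Origin: centre of its underside, 68 mm from the turning axis, 36 mm above the shelf; its rim is 86 mm above the shelf.
- lid: The bowl's lid: clear disc with a gold band, 88 mm across, 5 mm thick, a tab at its free edge 98 mm from the hinge. Origin on the hinge line; it extends along its own -x, outwards over the bowl. Shut, it lies level; at the start its free edge is raised 40 to 57 degrees. Stiff hinge: stays where left; 2 to 3 N down near its middle shuts it.
- lid_middle (a point): Middle of the lid's upper face, 46 mm from the hinge axis; with the lid shut it is 91.5 mm above the shelf.
- grinder: Loose small steel cardamom grinder, 40 mm across, 74 mm high with its top stub, standing on the tray. Origin: centre of its underside.
- cup: Loose small white cup, 52 mm across, 50 mm high, standing on the tray. Origin: centre of its underside.
- trivet: Bystander: square rubbery trivet, 120 mm, 9 mm thick, lying on the shelf to the left. Origin: centre of its underside.
- pot: Bystander: steel bowl, 90 mm across, 50 mm high. Origin: centre of its underside.
- carafe: Bystander: glass bottle, 70 mm across, 200 mm high. Origin: centre of its underside.
- jar: Bystander: amber glass jar, 70 mm across, 100 mm high. Origin: centre of its underside.
- casket: Bystander: dark wooden box 90 x 130 x 60 mm. Origin: centre of its underside.
- lid_hinge (a point): Middle of the lid's hinge line, 22 mm from the turning axis on the bowl's inner side, 86.5 mm above the shelf; the hinge line is level, at right angles to the radius through the bowl.
Mind the look-alikes: they are no part of the job. Leave any pink look-alike of the grinder alone.

How it is judged:
By the outcome, as a careful person would: the job done as asked, in the order asked, and still so for the second after the job is handed in, with the robot touching nothing.
It also fails if it takes over 51 s, if anything falls off the work surface, if the arm or the gripper's body presses on something with over 40 N, if the wrist force passes 120 N, or if a joint passes its speed limit or range.

## Working session

There is one attempt and no reset: what is moved stays moved. The work goes in short steps, Python scripts to look and compute and a shell command to move; the robot and the scene stay as the last step left them, time stands still between calls to the robot, and variables do not carry over. Pictures are saved under pics/ and viewed, about 8 in all and at most 12, crops included, and the job is handed in when it is done.

```bash
mkdir -p pics; ls; cat > h.py <<'E'
import numpy as np, cv2
from scipy.spatial.transform import Rotation as R
from station import ctrl
def cam(n):
    p=ctrl.camera_params(n); f=192/np.tan(np.radians(p['vertical_fov'])/2)
    if 'mount' in p:
        o=ctrl.get_obs(); T=np.eye(4); T[:3,:3]=R.from_euler('xyz',o['eef_rot']).as_matrix(); T[:3,3]=o['ee_pos']
        W=T@np.array(p['mount'])
    else: W=np.linalg.inv(np.array(p['camera_from_world']))
    return f,p['cx'],p['cy'],W
def ray(c,px):
    f,cx,cy,W=c; d=W[:3,:3]@np.array([(px[0]-cx)/f,(px[1]-cy)/f,1]); return W[:3,3],d
def atz(c,px,z):
    o,d=ray(c,px); return o+d*(z-o[2])/d[2]
def proj(c,P):
    f,cx,cy,W=c; q=np.linalg.inv(W)@np.append(P,1); return q[:2]/q[2]*f+[cx,cy]
def tri(c1,p1,c2,p2):
    a,d=ray(c1,p1);b,e=ray(c2,p2); s=np.linalg.lstsq(np.c_[d,-e],b-a,rcond=None)[0]
    P,Q=a+s[0]*d,b+s[1]*e; return (P+Q)/2,np.linalg.norm(P-Q)
def save(n,img): cv2.imwrite('pics/'+n,img[:,:,::-1])
E
python3 - <<'E'
from h import *
np.set_printoptions(precision=3,suppress=True)
C={}
D={}
for n in('scene','side'):
    C[n]=cam(n); im,d=ctrl.camera(n); save(n+'0.png',im); print(n,C[n][3][:3,3],C[n][0])
    for l in ['foot','front_point','bowl_side','first_peg','bowl','lid','lid_middle','lid_hinge','grinder','cup','tray']:
        D[n,l]=ctrl.place_of(n,l)
        print(n,l,[(np.round(r['centre']).tolist(),round(r['score'],2)) for r in D[n,l][:7]])
for l in ['foot','front_point','bowl_side','bowl','lid_middle','lid_hinge','tray','grinder','cup']:
    if D['scene',l] and D['side',l]: print(l,*tri(C['scene'],D['scene',l][0]['centre'],C['side'],D['side',l][0]['centre']))
print(ctrl.get_obs())
E
```

```text
pics
scene [1.148 1.07  1.093] 473.4769730350576
scene foot []
scene front_point [([254.0, 201.0], 0.51)]
scene bowl_side [([255.0, 203.0], 0.9)]
scene first_peg [([290.0, 254.0], 0.78), ([277.0, 232.0], 0.48)]
scene bowl [([258.0, 216.0], 0.59), ([262.0, 211.0], 0.49)]
scene lid [([264.0, 213.0], 0.75)]
scene lid_middle [([258.0, 202.0], 0.73)]
scene lid_hinge [([261.0, 213.0], 0.97)]
scene grinder [([323.0, 272.0], 0.69), ([274.0, 230.0], 0.48)]
scene cup [([243.0, 231.0], 0.77)]
scene tray [([263.0, 229.0], 0.85)]
side [ 0.029 -0.87   1.143] 462.1281641776821
side foot []
side front_point [([224.0, 184.0], 0.67)]
side bowl_side [([252.0, 190.0], 0.77)]
side first_peg [([224.0, 130.0], 0.71)]
side bowl [([249.0, 182.0], 0.9)]
side lid [([249.0, 157.0], 0.53)]
side lid_middle [([248.0, 152.0], 0.51)]
side lid_hinge [([251.0, 157.0], 0.48)]
side grinder [([236.0, 160.0], 0.64), ([202.0, 140.0], 0.45), ([228.0, 121.0], 0.32), ([250.0, 188.0], 0.26)]
side cup [([263.0, 156.0], 0.75)]
side tray [([252.0, 169.0], 0.59), ([228.0, 119.0], 0.57), ([252.0, 193.0], 0.55)]
front_point [0.503 0.011 0.055] 0.10484929026868547
bowl_side [ 0.539 -0.016  0.035] 0.01227227522080331
bowl [0.553 0.034 0.022] 0.010443663060394357
lid_middle [0.574 0.07  0.118] 0.014499959879031429
lid_hinge [0.579 0.081 0.082] 0.005460466696490015
tray [0.582 0.088 0.019] 0.015630605108922214
grinder [ 0.537  0.26  -0.048] 0.1487520599978226
cup [0.645 0.096 0.044] 0.010929606923754337
{'time_s': 1.2, 'qpos': array([ 1.217,  0.3  ,  1.521, -0.   ,  1.321, -0.067]), 'joint_vel': array([-0.   , -0.001, -0.001,  0.002,  0.001,  0.002]), 'tau': array([ -0.001, -53.166, -35.293,   0.071,   0.021,   0.   ]), 'ee_pos': array([0.156, 0.528, 0.205]), 'eef_rot': array([3.142, 0.   , 1.284]), 'force': array([ 0.002, -0.513,  0.038]), 'moment': array([ 0.042,  0.021, -0.019]), 'grip_width': 0.09430740386468538}
```

```bash
python3 - <<'E'
import cv2,numpy as np
a=cv2.imread('pics/scene0.png')[130:330,150:417];b=cv2.imread('pics/side0.png')[70:270,120:387]
cv2.imwrite('pics/v1.png',np.vstack([cv2.resize(x,(800,599),interpolation=cv2.INTER_CUBIC)[:, :] for x in (a,)]))
cv2.imwrite('pics/v2.png',cv2.resize(b,(800,599),interpolation=cv2.INTER_CUBIC))
E
```

```text
(no output)
```

View pics/v1.png

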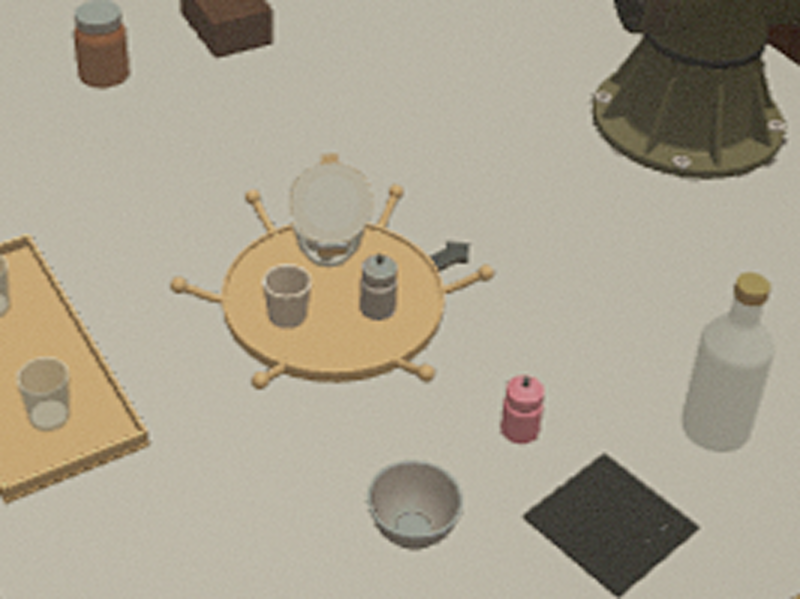

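View pics/v2.png

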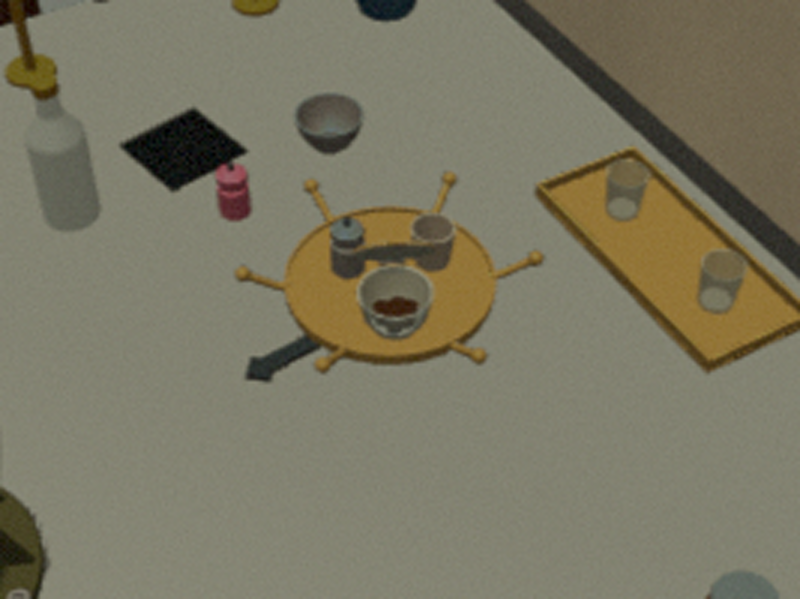

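The scene shows the gold turntable with six pegs. The bowl with its raised lid is at (330,215) in v1 and (395,300) in v2. The pointer tip is near (468,245) in v1 and (248,378) in v2. The real grinder is the steel one on the tray; the pink one at (522,408) in v1 stands off it. The rectangular gold tray is also a look-alike. Next I fit the geometry from the six peg balls.

```bash
python3 - <<'E'
from h import *
from scipy.optimize import least_squares
np.set_printoptions(precision=3,suppress=True)
s=267/800
b1=np.array([(253,197),(396,192),(487,272),(427,373),(260,381),(178,285)])*s+[150,130]
b2=np.array([(311,186),(449,178),(536,258),(479,355),(322,366),(242,273)])*s+[120,70]
A,B=cam('scene'),cam('side')
P=np.array([atz(A,p,.058) for p in b1]+[atz(B,p,.058) for p in b2])
def f(v):
    d=P[:,:2]-v[:2]; a=np.arctan2(d[:,1],d[:,0])-v[2]
    return np.r_[np.hypot(*d.T)-.165,.165*(((a+np.pi/6)%(np.pi/3))-np.pi/6)]
best=min((least_squares(f,[.59,.08,t]) for t in np.arange(0,1,.2)),key=lambda r:r.cost)
print(best.x,np.degrees(best.x[2]),best.fun)
c=best.x[:2]
t,e=tri(A,np.array((468,245))*s+[150,130],B,np.array((248,376))*s+[120,70]);print('tip',t,e)
for P_ in (atz(A,np.array((468,245))*s+[150,130],.008),atz(B,np.array((248,376))*s+[120,70],.008)):
    d=P_[:2]-c; print('tip',P_,np.hypot(*d),np.degrees(np.arctan2(d[1],d[0])))
for a,p,z in((A,(329,247),.040),(B,(395,315),.040),(B,(396,285),.086)):
    q=atz(a,np.array(p)*s+([150,130] if a is A else [120,70]),z); d=q[:2]-c; print('bowl',q,np.hypot(*d),np.degrees(np.arctan2(d[1],d[0])))
for n,l in ((A,(378,310)),(B,(348,268)),(A,(288,318)),(B,(433,262))):
    q=atz(n,np.array(l)*s+([150,130] if n is A else [120,70]),.036);print('gr/cup',q,np.degrees(np.arctan2(*(q[:2]-c)[::-1])))
for l in ['trivet','pot','carafe','jar','casket']:
    for n,cc in(('scene',A),('side',B)):
        r=ctrl.place_of(n,l)
        if r: print(l,n,r[0]['score'],atz(cc,r[0]['centre'],0))
E
```

```text
[ 0.587  0.098 -0.441] -25.255315588624303 [-0.003 -0.001  0.003  0.003  0.002 -0.001 -0.003 -0.     0.002  0.002
  0.003 -0.001 -0.001 -0.003 -0.001  0.     0.002  0.002 -0.    -0.002
 -0.003  0.001  0.003  0.001]
tip [0.393 0.073 0.003] 0.0045665092304409335
tip [0.394 0.079 0.008] 0.19345711436984517 -174.19862015452722
tip [0.393 0.068 0.008] 0.19614745009360163 -170.95893466089439
bowl [0.555 0.036 0.04 ] 0.06968876826387574 -116.80394559220716
bowl [0.562 0.041 0.04 ] 0.06194322449519844 -112.90548470970707
bowl [0.564 0.042 0.086] 0.06132867692240093 -112.0615269292091
gr/cup [0.557 0.146 0.036] 122.28255580496659
gr/cup [0.555 0.136 0.036] 130.35868943597183
gr/cup [0.647 0.11  0.036] 11.318703317627698
gr/cup [0.644 0.096 0.036] -2.4981782236277663
trivet scene 0.73 [0.502 0.477 0.   ]
trivet side 0.55 [0.495 0.457 0.   ]
pot scene 0.58 [0.666 0.372 0.   ]
pot side 0.87 [0.655 0.37  0.   ]
carafe side 0.75 [0.312 0.417 0.   ]
jar scene 0.82 [ 0.631 -0.435  0.   ]
jar side 0.64 [ 0.627 -0.454  0.   ]
casket side 0.97 [ 0.435 -0.478  0.   ]
```

```bash
cat >> h.py <<'E'
def delta(pos,yaw):
    o=ctrl.get_obs(); M=R.from_euler('xyz',o['eef_rot']); T=R.from_euler('xyz',[np.pi,0,yaw])
    return np.round(M.inv().apply(np.array(pos)-o['ee_pos'])*100,2), np.round((M.inv()*T).as_rotvec(),3)
E
python3 - <<'E'
from h import *
np.set_printoptions(precision=3,suppress=True)
p=ctrl.camera_params('wrist');print(p)
print(delta([.45,.10,.30],np.radians(90)))
E
```

```text
{'vertical_fov': 58.9061858246489, 'cx': 257.90819990362263, 'cy': 190.36028451354056, 'mount': array([[ 1.   , -0.001,  0.   ,  0.   ],
       [ 0.001,  0.974,  0.226, -0.066],
       [-0.   , -0.226,  0.974, -0.178],
       [ 0.   ,  0.   ,  0.   ,  1.   ]])}
(array([-32.68,  40.33,  -9.45]), array([ 0.   ,  0.   , -0.287]))
```

```bash
python3 -m inch '[0,0,-4.7,0,0,0,1, 0,0,-4.7,0,0,0,1, -3.63,4.48,0,0,0,0,1, -3.63,4.48,0,0,0,0,1, -3.63,4.48,0,0,0,0,1, -3.63,4.48,0,0,0,0,0.45, -3.63,4.48,0,0,0,0,0.45, -3.63,4.48,0,0,0,0,0.45, -3.63,4.48,0,0,0,0,0.45, -3.63,4.48,0,0,0,0,0.45, -3.63,4.48,0,0,0,0,0.45, 0,0,0,0,0,-0.144,0.45, 0,0,0,0,0,-0.143,0.45, 0,0,0,0,0,0,0.45]'
python3 - <<'E'
from h import *
np.set_printoptions(precision=3,suppress=True)
c=cam('wrist'); o=ctrl.get_obs(); im,d=ctrl.camera('wrist'); save('w1.png',cv2.resize(im,(800,600),interpolation=cv2.INTER_CUBIC)); print(o['ee_pos'],o['eef_rot'])
np.save('w1.npy',c[3])
for l,z in [('front_point',.008),('bowl_side',.036),('first_peg',.058),('bowl',.036),('tray',.024),('lid_hinge',.0865),('lid_middle',.12)]:
    for r in ctrl.place_of('wrist',l)[:6]: print(l,np.round(r['centre']),round(r['score'],2),atz(c,r['centre'],z))
E
```

```text
time_s: 3.45
ee_pos: [0.4499, 0.1, 0.2995]
eef_rot: [3.142, -0.0, 1.57]
force: [-0.4, -0.7, -0.9]
grip_width: 0.0421
[0.45  0.1   0.299] [ 3.142 -0.     1.57 ]
front_point [249. 174.] 0.73 [0.469 0.088 0.008]
bowl_side [180. 222.] 0.76 [ 0.531 -0.006  0.036]
tray [259. 256.] 0.8 [0.586 0.102 0.024]
tray [213. 240.] 0.39 [0.561 0.037 0.024]
lid_hinge [240. 271.] 0.74 [0.578 0.078 0.087]
lid_middle [222. 278.] 0.6 [0.571 0.059 0.12 ]
```

View pics/w1.png

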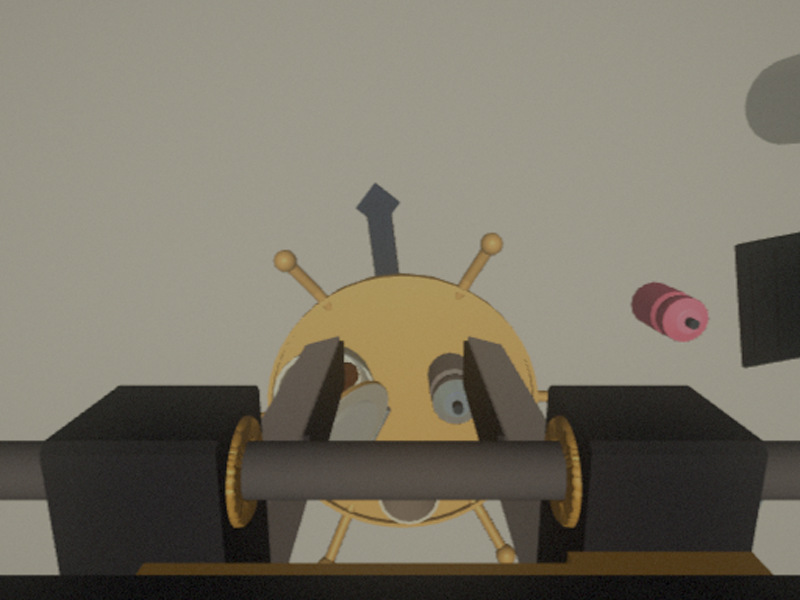

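The pointer tip is at (376,184) and its base at (387,272). Peg balls are at (285,260), (491,243) and (506,554).

```bash
python3 - <<'E'
from h import *
np.set_printoptions(precision=4,suppress=True)
c=cam('wrist')
from scipy.optimize import least_squares
P=np.array([atz(c,np.array(p)*.64,.058) for p in((285,260),(491,243),(506,554))]);print(P)
def f(v):
    d=P[:,:2]-v[:2]; a=np.arctan2(d[:,1],d[:,0])-v[2]
    return np.r_[np.hypot(*d.T)-.165,.165*(((a+np.pi/6)%(np.pi/3))-np.pi/6)]
r=least_squares(f,[.587,.098,-.44]);C=r.x[:2];print(C,np.degrees(r.x[2]),r.fun)
t=atz(c,np.array((376,184))*.64,.008);b=atz(c,np.array((386.5,270))*.64,.008)
for q in(t,b):
    d=q[:2]-C;print(q,np.hypot(*d),np.degrees(np.arctan2(d[1],d[0])))
d=t-b;print('line',np.degrees(np.arctan2(d[1],d[0])))
a0=r.x[2]+np.pi
for a in (a0,):
    u=np.array([np.cos(a),np.sin(a)]); q=C+.155*u; yaw=a-np.pi/2
    print('peg ang',np.degrees(a),q,'yaw',yaw,delta([*q,.12],yaw))
E
```

```text
[[0.4504 0.0066 0.058 ]
 [0.4369 0.1705 0.058 ]
 [0.7218 0.1946 0.058 ]]
[0.5861 0.1004] -25.24944792000312 [-0.     -0.0002  0.0001 -0.0003  0.0003  0.    ]
[0.392  0.0775 0.008 ] 0.19544970475911308 -173.25844936773058
[0.4674 0.086  0.008 ] 0.11952877857043742 -173.0482056314678
line -173.58944604999297
peg ang 154.75055207999688 [0.4459 0.1665] yaw 1.1301103262800085 (array([ 6.63, -0.4 , 17.95]), array([ 0.  , -0.  ,  0.44]))
```

```bash
python3 -m inch '[1.66,-0.1,4.49,0,0,0,0.45, 1.66,-0.1,4.49,0,0,0,0.45, 1.66,-0.1,4.49,0,0,0,0.45, 1.66,-0.1,4.49,0,0,0,0.45, 0,0,0,0,0,0.147,0.45, 0,0,0,0,0,0.147,0.45, 0,0,0,0,0,0.147,0.45, 0,0,2.85,0,0,0,0.45, 0,0,2.85,0,0,0,0.45, 0,0,2.8,0,0,0,0.45, 0,0,0,0,0,0,0.32, 0,0,0,0,0,0,0.32]'
python3 - <<'E'
from h import *
print(delta([.4459,.1665,.035],1.130))
E
```

```text
time_s: 5.35
ee_pos: [0.4464, 0.1667, 0.0358]
eef_rot: [3.141, -0.001, 1.13]
force: [0.1, -0.4, 0.7]
grip_width: 0.0304
(array([-0.04, -0.04,  0.08]), array([ 0.001, -0.001, -0.   ]))
```

```bash
python3 -m inch '[0.4,0.01,0,0,0,0.026,0.32, 0.81,0.02,0,0,0,0.0524,0.32, 0.81,0.02,0,0,0,0.0524,0.32, 0.81,0.02,0,0,0,0.0524,0.32, 0.81,0.02,0,0,0,0.0524,0.32, 0.81,0.02,0,0,0,0.0524,0.32, 0.81,0.02,0,0,0,0.0524,0.32, 0.81,0.02,0,0,0,0.0524,0.32, 0.81,0.02,0,0,0,0.0524,0.32, 0.81,0.02,0,0,0,0.0524,0.32, 0.81,0.02,0,0,0,0.0524,0.32, 0.81,0.02,0,0,0,0.0524,0.32, 0.81,0.02,0,0,0,0.0524,0.32, 0.81,0.02,0,0,0,0.0524,0.32, 0.81,0.02,0,0,0,0.0524,0.32, 0.81,0.02,0,0,0,0.0524,0.32, 0.81,0.02,0,0,0,0.0524,0.32, 0.81,0.02,0,0,0,0.0524,0.32, 0.81,0.02,0,0,0,0.0524,0.32, 0,0,0,0,0,0,0.32]'
python3 - <<'E'
from h import *
o=ctrl.get_obs();d=o['ee_pos'][:2]-[.5861,.1004];print(np.hypot(*d),np.degrees(np.arctan2(d[1],d[0])),np.degrees(o['eef_rot'][2]))
A,B=cam('scene'),cam('side')
for n,c in(('scene',A),('side',B)):
    im,_=ctrl.camera(n); save(n+'1.png',cv2.resize(im[110:310,130:397] if n=='scene' else im[70:270,120:387],(800,599),interpolation=cv2.INTER_CUBIC))
    for l,z in (('bowl_side',.036),('bowl',.036),('lid_hinge',.0865)):
        for r in ctrl.place_of(n,l)[:2]:
            q=atz(c,r['centre'],z)[:2]-[.5861,.1004]; print(n,l,round(r['score'],2),np.hypot(*q),np.degrees(np.arctan2(q[1],q[0])))
E
```

```text
time_s: 7.85
ee_pos: [0.5614, 0.2536, 0.0355]
eef_rot: [-3.141, -0.001, 0.16]
force: [0.3, -0.0, -0.0]
grip_width: 0.0305
0.1551894971401913 99.15928061161637 9.17970597354175
scene bowl 0.57 0.061578800878508304 -172.29034847559387
scene lid_hinge 0.92 0.029405211442758122 172.25929116838756
side bowl_side 0.86 0.11752519209790792 -166.30306052161188
side bowl_side 0.65 0.4058045913337078 134.00843803389296
side bowl 0.92 0.08510882937168998 -167.13261504758546
side lid_hinge 0.42 0.027036319682929476 -175.67585205206382
```

View pics/side1.png

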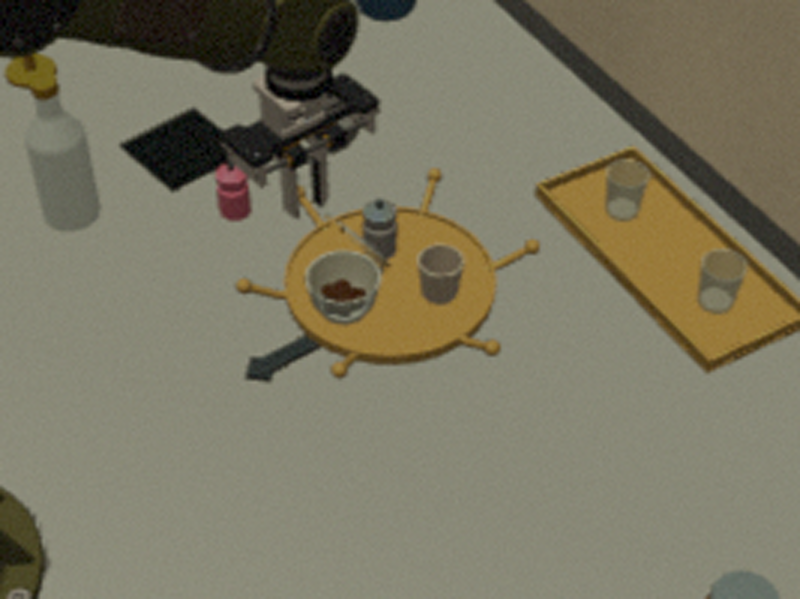

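The tray has turned. The bowl is at (343,290), near the pointer, and the grinder (380,228) and cup (440,275) are standing. Next I measure the angle from the same view, before against after.

```bash
python3 - <<'E'
from h import *
np.set_printoptions(precision=2,suppress=True)
B=cam('side');s=267/800
b0=np.array([(311,186),(449,178),(536,258),(479,355),(322,366),(242,273)])
b1=np.array([(434,175),(532,246),(493,347),(339,370),(242,286)])
def ang(b,C):
    P=np.array([atz(B,p,.058) for p in b*s+[120,70]])[:,:2]-C; return np.degrees(np.arctan2(P[:,1],P[:,0])),np.hypot(*P.T)
P=np.array([atz(B,p,.058) for p in b0*s+[120,70]])[:,:2];C=P.mean(0);print(C)
for b in(b0,b1):
    a,r=ang(b,C);print(a,r,(a+30-4.75)%60-30+4.75, np.mean((a+30-4.75)%60-30+4.75))
E
```

```text
[0.59 0.1 ]
[  94.84   34.9   -25.45  -84.96 -145.14  154.35] [0.16 0.17 0.17 0.16 0.17 0.17] [-25.16 -25.1   34.55 -24.96 -25.14  34.35] -5.24192535646787
[  41.34  -18.54  -78.28 -138.67  161.42] [0.16 0.16 0.16 0.17 0.17] [-18.66 -18.54 -18.28 -18.67 -18.58] -18.54747674748678
```

```bash
python3 -m inch '[0.63,0.01,0,0,0,0.0405,0.32, 0.63,0.01,0,0,0,0.0405,0.32, 0,0,0,0,0,0,0.32, -0.5,0,0,0,0,0,0.4, 0,0,0,0,0,0,0.4, 0,0,-6,0,0,0,0.4, 0,0,-6,0,0,0,0.4, 0,0,-6,0,0,0,0.4, 0,0,-6,0,0,0,0.4, 0,0,0,0,0,0,0]'
python3 - <<'E'
from h import *
print(ctrl.get_obs()['qpos'],delta([.45,.10,.30],1.57))
E
```

```text
time_s: 9.5
ee_pos: [0.5694, 0.2549, 0.2802]
eef_rot: [-3.139, -0.008, 0.08]
force: [-0.1, -0.4, -0.8]
grip_width: 0.0308
[3.62269612e-01 4.24366017e-01 1.18231524e+00 5.71914391e-05
 1.52617005e+00 2.81987563e-01] (array([-13.12,  14.48,  -2.12]), array([ 0.004, -0.009, -1.49 ]))
```

```bash
python3 -m inch '[-3.28,3.62,-0.5,0,0,0,0, -3.28,3.62,-0.5,0,0,0,0, -3.28,3.62,-0.5,0,0,0,0, -3.28,3.62,-0.5,0,0,0,0, 0,0,0,0,0,-0.166,0, 0,0,0,0,0,-0.166,0, 0,0,0,0,0,-0.166,0, 0,0,0,0,0,-0.166,0, 0,0,0,0,0,-0.166,0, 0,0,0,0,0,-0.166,0, 0,0,0,0,0,-0.166,0, 0,0,0,0,0,-0.166,0, 0,0,0,0,0,-0.166,0, 0,0,0,0,0,0,0]'
python3 - <<'E'
from h import *
np.set_printoptions(precision=3,suppress=True)
c=cam('wrist'); im,d=ctrl.camera('wrist'); save('w2.png',cv2.resize(im,(800,600),interpolation=cv2.INTER_CUBIC))
for l,z in [('front_point',.008),('bowl_side',.036),('bowl',.036),('lid_hinge',.0865),('lid_middle',.12)]:
    for r in ctrl.place_of('wrist',l)[:2]:
        q=atz(c,r['centre'],z)[:2]-[.5861,.1004]; print(l,round(r['score'],2),np.hypot(*q),np.degrees(np.arctan2(q[1],q[0])))
E
```

```text
time_s: 11.25
ee_pos: [0.4489, 0.0997, 0.2941]
eef_rot: [-3.141, 0.0, 1.573]
force: [0.2, -0.4, 0.4]
grip_width: 0.0006
front_point 0.87 0.11675360029571659 -173.29023379400965
bowl_side 0.97 0.12059267549195206 -173.1980234353081
bowl 0.83 0.06512776981207315 -171.74659205504315
```

View pics/w2.png

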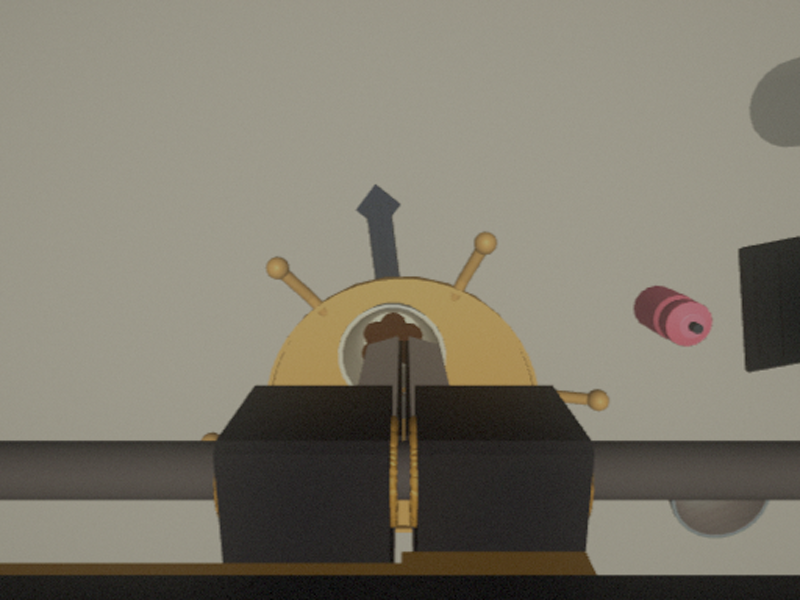

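The bowl, at (390,340), sits in line with the pointer, whose tip is at (376,184). Pegs are at (277,268), (485,243) and (597,400).

```bash
python3 - <<'E'
from h import *
np.set_printoptions(precision=4,suppress=True)
c=cam('wrist');C=np.array([.5861,.1004])
P=np.array([atz(c,np.array(p)*.64,.058)[:2] for p in((277,268),(485,243),(597,400))])-C
print(np.hypot(*P.T),np.degrees(np.arctan2(P[:,1],P[:,0])))
for q in((376,184),(387,272)):
    d=atz(c,np.array(q)*.64,.008)[:2]-C;print('ptr',np.hypot(*d),np.degrees(np.arctan2(d[1],d[0])))
a=np.radians(-173.2);u=np.array([np.cos(a),np.sin(a)])
print(C+.066*u,delta([*(C+.066*u),.20],np.radians(96.8)))
E
```

```text
[0.1644 0.1637 0.1639] [-142.6043  156.9536   96.5018]
ptr 0.19626698855757274 -173.18674868361646
ptr 0.11927122190282427 -173.1029220671153
[0.5206 0.0926] (array([-0.72,  7.14,  9.48]), array([-0.   , -0.   , -0.117]))
```

```bash
python3 -m inch '[-0.36,3.57,0,0,0,-0.06,0, -0.2,3.57,0,0,0,-0.057,0, 0,0,4.7,0,0,0,0, 0,0,4.7,0,0,0,0, 0,0,0,0,0,0,0]'
python3 - <<'E'
from h import *
np.set_printoptions(precision=4,suppress=True)
print(delta([.5206,.0926,.20],np.radians(96.8)))
c=cam('side'); im,d=ctrl.camera('side'); save('s2.png',cv2.resize(im[120:220,180:313],(800,600),interpolation=cv2.INTER_CUBIC))
E
```

```text
time_s: 12.18
ee_pos: [0.5194, 0.0963, 0.1984]
eef_rot: [-3.136, -0.0, 1.69]
force: [0.8, -0.3, 0.9]
grip_width: 0.0004
(array([-0.38,  0.08, -0.16]), array([-0.006, -0.   ,  0.   ]))
```

View pics/s2.png

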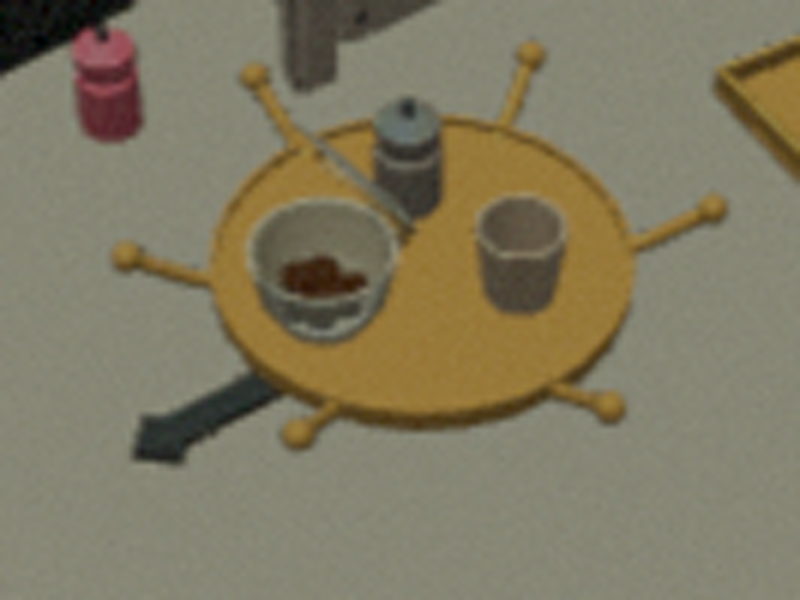

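The fingertips (310,85) are above the lid, which shows edge-on from (305,130) to (410,230). Next I press down slowly.

```bash
python3 -m inch '[-0.38,0.08,0,0,0,0,0, 0,0,1,0,0,0,0, 0,0,1,0,0,0,0, 0,0,1,0,0,0,0, 0,0,0.7,0,0,0,0, 0,0,0.7,0,0,0,0, 0,0,0.7,0,0,0,0, 0,0,0.7,0,0,0,0, 0,0,0.7,0,0,0,0, 0,0,0.7,0,0,0,0, 0,0,0.7,0,0,0,0, 0,0,0.7,0,0,0,0, 0,0,0.7,0,0,0,0, 0,0,0,0,0,0,0]'
```

```text
time_s: 13.98
ee_pos: [0.5216, 0.0927, 0.1072]
eef_rot: [-3.141, 0.0, 1.691]
force: [0.0, -0.6, 0.0]
grip_width: 0.0003
```

```bash
python3 -m inch '[0,0,0.5,0,0,0,0, 0,0,0.4,0,0,0,0, 0,0,0.4,0,0,0,0, 0,0,0.1,0,0,0,0, 0,0,0,0,0,0,0, 0,0,0,0,0,0,0]'; python3 -m inch '[0,0,0.1,0,0,0,0, 0,0,0.1,0,0,0,0, 0,0,0,0,0,0,0]'
```

```text
time_s: 14.72
ee_pos: [0.522, 0.0928, 0.0939]
eef_rot: [3.141, -0.0, 1.691]
force: [-0.0, 1.0, -0.4]
grip_width: 0.0005
time_s: 15.1
ee_pos: [0.5219, 0.0928, 0.0918]
eef_rot: [-3.142, 0.0, 1.691]
force: [0.2, -0.0, -0.2]
grip_width: 0.0005
```

```bash
python3 -m inch '[0,0,0.1,0,0,0,0, 0,0,0,0,0,0,0]'; python3 -m inch '[0,0,0.1,0,0,0,0, 0,0,0,0,0,0,0]';python3 - <<'E'
from h import *
im,d=ctrl.camera('side'); save('s3.png',cv2.resize(im[120:220,180:313],(800,600),interpolation=cv2.INTER_CUBIC))
E
```

```text
time_s: 15.35
ee_pos: [0.522, 0.0928, 0.0916]
eef_rot: [3.141, 0.0, 1.691]
force: [-5.3, 0.1, 9.9]
grip_width: 0.0003
time_s: 15.6
ee_pos: [0.5221, 0.0928, 0.0914]
eef_rot: [3.141, 0.0, 1.691]
force: [-8.1, -1.3, 19.4]
grip_width: 0.0005
```

View pics/s3.png

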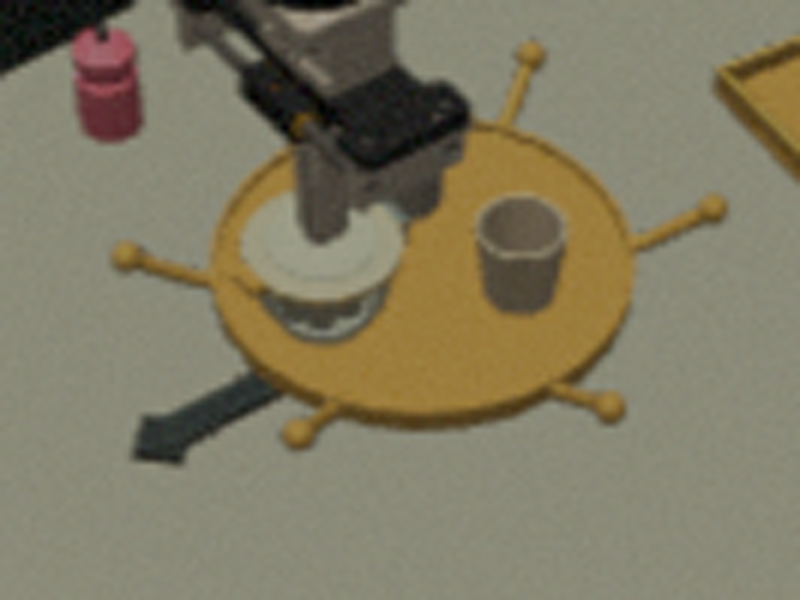

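The lid is level on the bowl under the fingers. It is against its stop: tip at 91.4 mm, force about 19 N. Now I lift straight up and look again.

```bash
python3 -m inch '[0,0,-0.4,0,0,0,0, 0,0,-1,0,0,0,0, 0,0,-5,0,0,0,0, 0,0,-6,0,0,0,0, 0,0,-6,0,0,0,0, 0,-6,-2,0,0,0,0, 0,-6,-0.5,0,0,0,0, 0,-4,0,0,0,0,0, 0,0,0,0,0,0,0, 0,0,0,0,0,0,0]'
python3 - <<'E'
from h import *
np.set_printoptions(precision=4,suppress=True)
C=np.array([.5861,.1004])
c=cam('wrist'); im,d=ctrl.camera('wrist'); save('w3.png',cv2.resize(im,(800,600),interpolation=cv2.INTER_CUBIC))
for l,z in [('front_point',.008),('bowl_side',.036),('lid_hinge',.0865),('lid_middle',.0915)]:
    for r in ctrl.place_of('wrist',l)[:2]:
        q=atz(c,r['centre'],z)[:2]-C; x,y=np.int32(r['centre']); zz=np.median(d[y-3:y+4,x-3:x+4]); f,cx,cy,W=c
        print(l,round(r['score'],2),np.hypot(*q),np.degrees(np.arctan2(q[1],q[0])),'depth z',(W@[(x-cx)/f*zz,(y-cy)/f*zz,zz,1])[2])
im,_=ctrl.camera('side'); save('s4.png',cv2.resize(im[120:220,180:313],(800,600),interpolation=cv2.INTER_CUBIC))
E
```

```text
time_s: 16.9
ee_pos: [0.3642, 0.0737, 0.299]
eef_rot: [3.141, 0.0, 1.691]
force: [-0.7, -0.1, -1.0]
grip_width: 0.0001
bowl_side 0.69 0.017931857873508466 2.658592983808583 depth z 0.0900614565546764
lid_hinge 0.55 0.017310680715350784 -173.40352200055358 depth z 0.08990131965913134
lid_middle 0.4 0.22358622536397543 89.29838947394566 depth z 0.03730573947207122
```

View pics/w3.png

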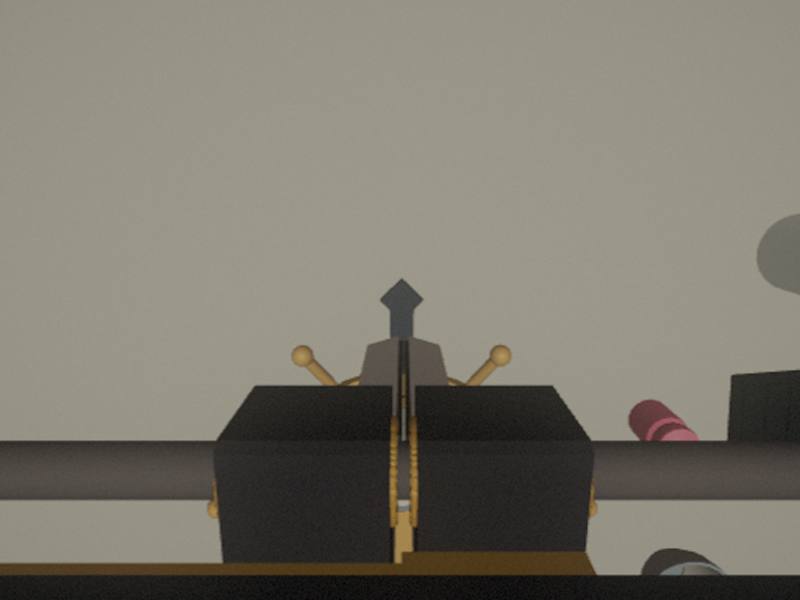

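View pics/s4.png

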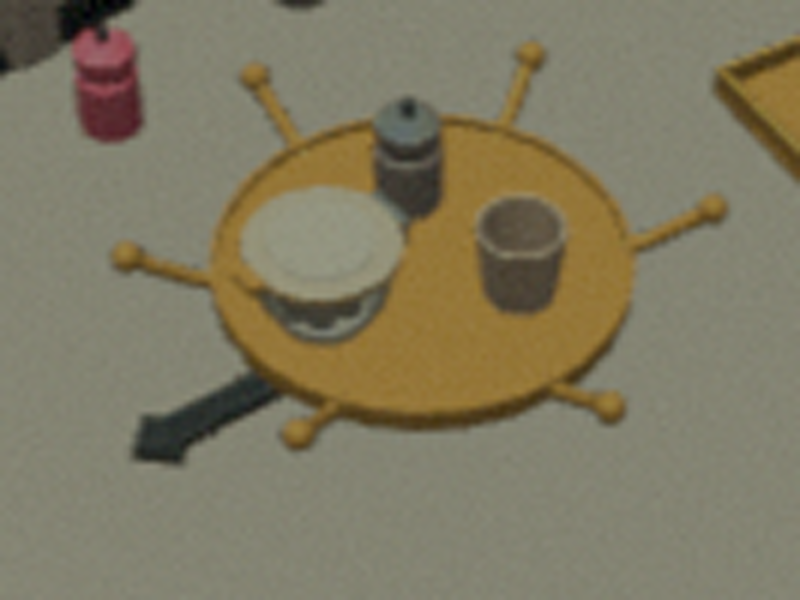

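The near pegs (302,356) and (500,355) are symmetric about the pointer tip (402,280). The lid is level, and the grinder and cup are standing and unmoved.

```bash
python3 -c "
from station import ctrl
print(ctrl.hand_in())"
```

```text
the job is handed in; nothing more can be done
None
```

I turned the tray about 58° clockwise by pushing one rim peg on the side away from the bowl. I then pressed the lid down with closed fingers until it met its stop, with the fingertips at 91.4 mm and about 19 N. The job was handed in at about 17 s, with the arm clear of everything.

- **Bowl facing front:** before the lid was pressed, the bowl measured about -173.1° (from the pegs) and -173.2° (from the network), against -173.15° for the pointer. After the lid, the two near pegs sat symmetric about the pointer to within a pixel or so.
- **Lid:** it looked level after I lifted off, and the wrist camera's depth put its top near 90 mm, against 91.5 mm when fully shut.
- **Loose things:** the grinder and cup looked upright and unmoved on the tray. I did not re-measure the things beside the turntable, but the arm went nowhere near them after the first approach.
- **Disagreements:** in the last wrist picture the gripper hid the bowl, so the network's bowl_side and lid_middle points were false and I ignored them. The earlier network angle for the bowl itself was off by 1 to 2°, so I relied on the peg fit.

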